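# Chuck a mounted grinding stone in an upright die grinder

### The arm

A 6-joint arm with a two-finger parallel gripper is mounted at the origin on the work surface. World frame = base frame: x ahead of the robot, y to its left, z up, the work surface at z = 0. Lengths are in m, angles in rad, forces in N, time in s.
With the tool pointing down it reaches from about 0.35 to 0.975 m from the base axis. Payload 4.9 kg.
Tool frame: the origin (TCP) lies on the mounting face of the last link; the fingertips stand 173 mm ahead of it and the grasp point (between the pads) lies 155 mm ahead of it; z points along the fingers, y is the direction in which the jaws open and shut (so a half turn about z gives the same grasp; the last joint's range is limited). The gripper opens to 85 mm and grips with 20 to 120 N. Pads are 22 mm wide; open, the fingers measure 114 mm over their backs; the gripper's body (76 mm by 85 mm) begins 54 mm behind the grasp point. The pads swing forward as they close: fully open they stand 13 mm farther back than shut.
Start: joints at [-1.369, 0.053, 1.613, -0, 1.476, -0.119], TCP at [0.197, -0.593, 0.405] pointing down, gripper open.
Joint ranges: [-3.01, 3.01], [-1.01, 2.22], [0.06, 2.58], [-1.02, 4.17], [0.09, 2.62], [-3.14, 3.14]. Speed limits (rad/s): [2.57, 2.57, 3.14, 3.14, 3.14, 3.14].

### API

Orientations are given as a unit quaternion [w, x, y, z].
In Python, from plant import manip gives the robot as it stands.
- The arm moves only by the tool play_rows, never from a script. Its argument "increments" is a list of rows, each an object with "offset": the shift along the tool's x, y, z in mm, a list of three; "twist": the turn about the tool's z in rad; "grip": the opening, from 0 (shut) to 1 (fully open). In form: [{"offset": [dx, dy, dz], "twist": twist, "grip": grip}, ...]. A call has 1 to 5 rows; each row is the pose to reach, as a shift and turn from the pose commanded when the call began, along the tool's axes at that moment; what a row does not reach only later rows make up. A row lasts 1/12 s, in which the tool goes at most 41.7 mm and 7.16 degrees, less where a joint would pass 70% of its speed; a pose out of reach is approached as far as the arm can. A call with a gripper value outside its range is refused whole. The fingers move at their own pace and stop on an object; the grip force is fixed at half the most. Time passes only in rows, so rows that repeat a pose let the fingers close. It gives the time, the measured TCP pose, the force and the opening at its end, in the units of the state.
- manip.state(): the state, without advancing time (a new reading comes with each control period).
- manip.grab_frame(name): name is "scene" or "top"; returns the picture (420x560x3 uint8, blue, green, red); there is no depth.
- manip.get_calibration(name): a dict with "fx", "fy", "cx", "cy" (pixels), "k1" (the pictures are not rectified: a ray, as slopes to the right and down, at radius r is drawn at 1 + k1 r^2 times it, then the intrinsics apply), "T" (4x4, takes a point from camera to world coordinates). Camera axes: x right, y down, z forward; pixel columns grow to the right and rows downward; lengths in m; the calibration is good to about 2 mm. A picture is of the moment at which its call begins. get_calibration takes no time and is no camera call.
- manip.job_done(): hands the job in, once; it reports no verdict.
Trained networks look in the newest picture that a camera, given by its name, has taken for a name from the list of things; names that differ only in an ending like _2 or _b are one class to them, and where a whole thing is asked for, a point or a joint stands for the part that bears it (a point fixed in the world has none). Each returns a list of dicts, best first, with "p" (0 to 1); they miss things now and then, are a little off and sometimes report something else, mostly with a low value. They report only what shows in the picture. A call takes as long as a camera call. They do not tell look-alikes from the thing itself.
- manip.boxes_of(query, camera): "xyz" ([x, y, z] in m, in the coordinates of the camera as it stood for that picture, good to about 4 mm: the middle of the surface that is visible of it).
- manip.tip_of(query, camera): "xyz" ([x, y, z] in m, in the coordinates of the camera as it stood for that picture, good to about 4 mm: a listed point, or the origin of a listed thing).
The state is a dict: "time": time; "joint_pos": joint angles; "joint_vel": joint speeds; "joint_efforts": joint torques, N m; "tool_pos": TCP position; "tool_rot": TCP orientation; "contact_force": force on the tool from outside, world axes, zero at the start; "ft_torque": the same for the moment, N m; "gripper_width": opening from 0.0 (shut) to 1.0 (fully open).
Only numpy, scipy, OpenCV 4.12 (cv2) and the standard library are available. Lean on these libraries where they do the work, as an engineer would, in place of code of your own. Each camera call takes 0.05 s, during which the arm holds its last target. There are 200 camera calls.

### The job

Take the mounted stone with the orange cylindrical head out of the wooden rack, push its shank down into the collet of the upright grinder until it is fully home on the stop inside, gently, and only then turn the brass collet nut clockwise (seen from above) until it comes up solid and the collet grips the shank tight, without wrenching the grinder round in its clamp. Leave the stone standing in the collet, let go of everything, and do not disturb the other two points, the tin or the knife.

Things in the scene. Friction and masses are not known exactly. Their poses are not given: they have to be found in the camera images.
- stone_head (a point): Centre of the orange cylindrical head (24 mm across, 14 mm tall) of the mounted stone to be chucked, 40 g. z: its axis, up, from shank to head. It stands loose in one of the rack's holes, leaning 2 degrees at most, the head's underside 16 mm above the rack. Hold it by the head: once home, that underside stands 12 to 20 mm above the nut, so keep fingertips under 10 mm below it.
- shank_tip (a point): Round lower end of that stone's steel shank, on its axis, 57 mm below the head's centre. The shank is 8 mm across and runs 50 mm straight down from the head's underside; it goes into the collet. z: the axis, up.
- stone: The same orange mounted stone as a whole; its origin is the lower end of the shank, z points up to the head.
- rack: Fixed wooden block, 60 (its x) by 170 (its y) by 40 mm tall, origin at the centre of its underside; three holes 9.5 mm wide, 34 mm deep, in a row along its y at -56, 0 and +56 mm, each holding a mounted point (which stands where varies). Best room for a grip: fingers closing along the rack's x.
- mouth (a point): Centre of the collet's mouth, level with the nut's top face, 130 mm above the bench; z: the collet's axis, straight up. A steel cone, 15 mm wide here, leads into a 9 mm bore. From 7 to 14 mm below this point three spring balls drag on a shank pushed through, with 3 to 10 N, so it does not drop in by itself.
- nut_mid (a point): Centre of the brass collet nut, 10 mm below the mouth, on its axis: a twelve-sided knurled ring, 38 mm across, 20 mm tall, to be gripped across at any yaw. Below it a 26 mm wide neck leaves room for fingertips down to 42 mm below this point. Clockwise from above tightens. It needs about 0.25 N m to turn at all, and stays where it is left.
- clamp: Fixed green bench clamp that holds the grinder upright (base plate 110 by 100 mm, 12 mm thick; block 50 mm wide up to 62 mm height on its +x side); origin on the bench under the collet's axis, z up; yaw varies. The grinder's round body, 44 mm wide, reaches 78 mm above the bench.
- spindle (a joint): Twist of the whole grinder in its rubber-lined clamp, rad, 0 at rest, growing clockwise from above. It springs back, at 12 N m per rad, so it shows the torque on the nut: 0.01 to 0.02 while the nut turns freely. It must stay below 0.15 (1.8 N m) either way.
- bore (a point): Point on the collet's axis deep in the bore, 35 mm below the mouth. A solid stop fills the bore somewhere from 30 to 38 mm below the mouth; where is not known and must be found by feel: the push rises sharply when the shank's end meets it. Over 25 N on it does harm.
- jaws (a point): Point on the collet's axis, 20 mm below the mouth, amid three hidden jaws that the nut draws in onto the shank. How far open they start is unknown: they meet the shank after 0.2 to 1.5 rad of turning the nut; 0.9 rad further the nut comes up solid on its shoulder. Over that 0.9 rad the torque climbs by about 0.2 N m, then sharply. Tight is at the shoulder or within 0.15 rad of it.
- ball_head (a point): Centre of the white ball head (22 mm) of another mounted point in the rack, to be left alone.
- cone_head (a point): Near the middle of the grey cone head (24 mm wide, 20 mm tall, underside 8 mm lower than this point) of a third mounted point in the rack, to be left alone.
- tin_mid (a point): Centre of a plain steel tin, 60 mm across, 55 mm tall, standing loose on the bench; to be left alone.
- knife_mid (a point): On the long axis of a knife lying loose on the bench, 9 mm up: wooden handle and steel blade, 260 mm long along its x (from -135 to +125), 30 mm wide, 18 mm tall; to be left alone.
Things that resemble listed ones, but are neither listed nor needed, are in the scene too. Several things have the shape of the stone; the one meant has the colours described above.

How it is judged:
By the outcome, as a careful person would: the job done as asked, in the order asked, and still so for the second after the job is handed in, with the robot touching nothing.
It also fails if it takes over 72 s, if anything falls off the work surface, if the arm or the gripper's body presses on something with over 40 N, if the wrist force passes 120 N, or if a joint passes its speed limit or range.

## Working session

There is one attempt and no reset: what is moved stays moved. The work goes in short steps, Python scripts to look and compute and a tool call to move; the robot and the scene stay as the last step left them, time stands still between calls to the robot, and variables do not carry over. Pictures are saved under pics/ and viewed, about 8 in all and at most 12, crops included, and the job is handed in when it is done.

Besides the shell and the picture viewer there is one more tool, called after "Request:" as name(argument=value, ...) on one line, values as JSON. play_rows: Moves the arm, as the interface text tells. Its arguments: {"type":"object","properties":{"increments":{"type":"array"}},"required":["increments"]}

```bash
mkdir -p pics; ls; cat > h.py <<'E'
import numpy as np, cv2
from plant import manip
def ray(cam,u,v):
    c=manip.get_calibration(cam); x=(u-c['cx'])/c['fx']; y=(v-c['cy'])/c['fy']; a,b=x,y
    for _ in range(20):
        s=1+c['k1']*(a*a+b*b); a,b=x/s,y/s
    T=np.array(c['T']); d=T[:3,:3]@np.array([a,b,1]); return T[:3,3],d
def at_z(cam,u,v,z):
    o,d=ray(cam,u,v); return o+d*(z-o[2])/d[2]
def proj(cam,p):
    c=manip.get_calibration(cam); T=np.array(c['T']); q=T[:3,:3].T@(np.array(p)-T[:3,3])
    a,b=q[:2]/q[2]; s=1+c['k1']*(a*a+b*b); return np.array([c['cx']+c['fx']*a*s,c['cy']+c['fy']*b*s])
def w(cam,xyz):
    T=np.array(manip.get_calibration(cam)['T']); return T[:3,:3]@np.array(xyz)+T[:3,3]
def isect(p1,p2):
    (o1,d1),(o2,d2)=p1,p2; A=np.stack([d1,-d2],1); s=np.linalg.lstsq(A,o2-o1,rcond=None)[0]
    a=o1+d1*s[0]; b=o2+d2*s[1]; return (a+b)/2,np.linalg.norm(a-b)
E
python3 - <<'E'
from h import *
np.set_printoptions(precision=4,suppress=True)
for cam in ("scene","top"):
    im=manip.grab_frame(cam); cv2.imwrite(f'pics/{cam}0.png',im)
    c=manip.get_calibration(cam); print(cam,c['fx'],c['k1'],np.array(c['T']).round(3).tolist())
    for q in ("stone_head","ball_head","cone_head","mouth","nut_mid","tin_mid","knife_mid","rack","clamp"):
        for r in manip.tip_of(q,cam)[:4]:
            P=w(cam,r['xyz']); print(q,round(r['p'],2),P,proj(cam,P).round())
print(manip.state())
E
```

```text
pics
scene 380.91684832556496 0.028050088028384063 [[0.173, 0.601, -0.78, 1.11], [0.985, -0.106, 0.137, -0.086], [-0.001, -0.792, -0.611, 0.516], [0.0, 0.0, 0.0, 1.0]]
stone_head 0.75 [0.5662 0.0078 0.0585] [276. 217.]
stone_head 0.74 [0.7176 0.0201 0.0264] [299. 290.]
stone_head 0.55 [0.5686 0.0963 0.0549] [321. 214.]
stone_head 0.55 [0.4252 0.0065 0.0532] [264. 178.]
ball_head 0.49 [0.4917 0.1218 0.0624] [324. 187.]
cone_head 0.56 [0.4891 0.1788 0.0596] [350. 185.]
mouth 0.75 [ 0.5123 -0.1109  0.1293] [207. 176.]
nut_mid 0.69 [0.4881 0.0698 0.0606] [299. 189.]
nut_mid 0.56 [ 0.509  -0.1077  0.1171] [209. 180.]
tin_mid 0.7 [0.7182 0.0188 0.0247] [298. 291.]
knife_mid 0.8 [ 0.7185 -0.2114  0.0085] [154. 319.]
rack 0.97 [ 0.4853  0.124  -0.0008] [322. 209.]
clamp 0.71 [ 0.5093 -0.1077 -0.0036] [215. 229.]
top 509.02626251218703 -0.0021735313331654933 [[-0.011, -0.979, 0.201, 0.399], [-1.0, 0.01, -0.007, 0.011], [0.005, -0.201, -0.979, 1.09], [0.0, 0.0, 0.0, 1.0]]
stone_head 0.66 [0.4879 0.069  0.0619] [241. 272.]
stone_head 0.65 [0.4276 0.0033 0.0598] [274. 302.]
stone_head 0.55 [0.57
[... 469 characters left out ...]
41. 272.]
tin_mid 0.62 [0.7213 0.0108 0.028 ] [269. 165.]
knife_mid 0.79 [ 0.7195 -0.2133  0.0109] [370. 167.]
rack 0.61 [0.4872 0.1246 0.0032] [216. 275.]
clamp 0.82 [ 0.5143 -0.1055  0.0012] [324. 261.]
{'time': 1.0, 'joint_pos': array([-1.369 ,  0.0527,  1.6129, -0.    ,  1.476 , -0.119 ]), 'joint_vel': array([-0.0007,  0.0009, -0.0019,  0.0005,  0.0004, -0.0008]), 'joint_efforts': array([  0.0012, -39.3694, -37.0474,   0.0001,   0.0004,  -0.    ]), 'tool_pos': array([ 0.1971, -0.5931,  0.4047]), 'tool_rot': array([ 0.    ,  0.9872,  0.1597, -0.    ]), 'contact_force': array([ 0.435 , -0.027 ,  0.3281]), 'ft_torque': array([-0.0702,  0.0278,  0.0405]), 'gripper_width': 0.9970791457484476}
```

```bash
python3 - <<'E'
import cv2
a=cv2.imread('pics/scene0.png'); cv2.imwrite('pics/s1.png',cv2.resize(a[130:350,120:413],(800,600),interpolation=cv2.INTER_CUBIC))
b=cv2.imread('pics/top0.png'); cv2.imwrite('pics/t1.png',cv2.resize(b[140:320,160:400],(800,600),interpolation=cv2.INTER_CUBIC))
E
```

```text
(no output)
```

View pics/s1.png

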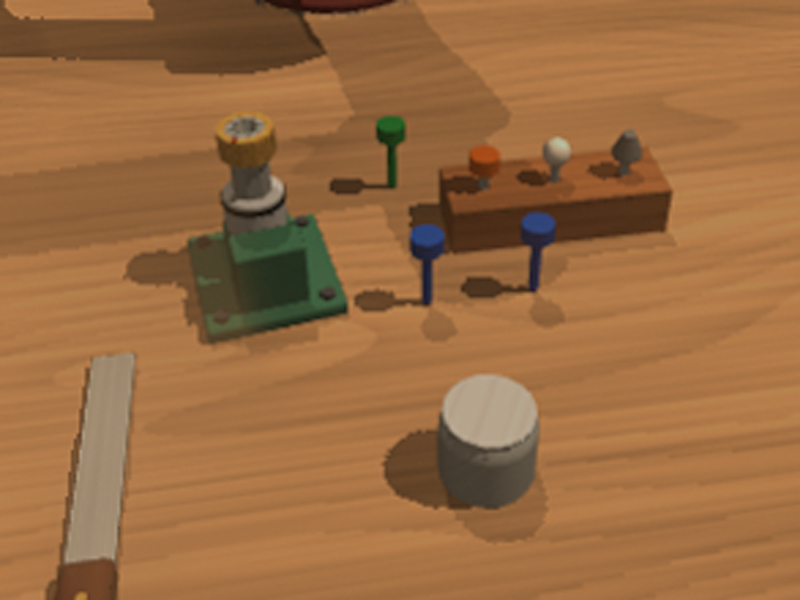

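View pics/t1.png

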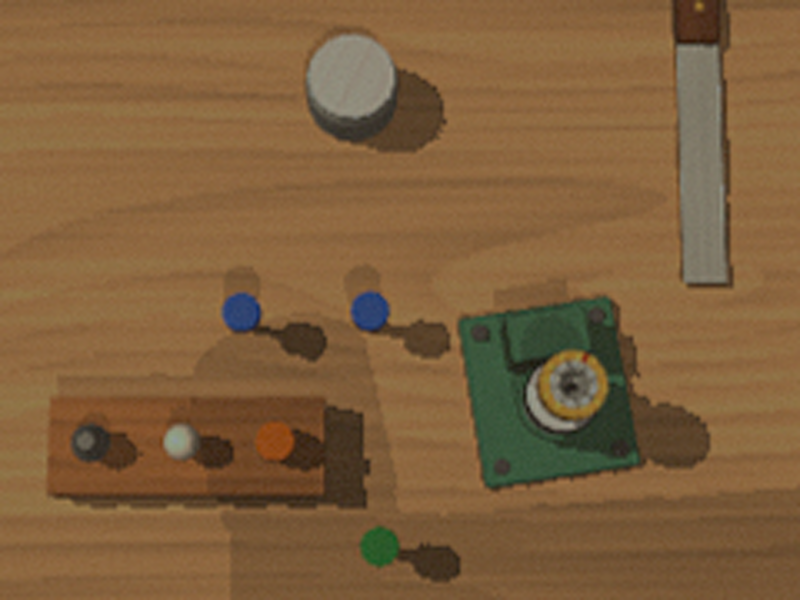

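```bash
cat > fit.py <<'E'
from h import *
from scipy.optimize import least_squares
def hullc(pts):
    h=cv2.convexHull(np.float32(pts)); m=cv2.moments(h); return np.array([m['m10']/m['m00'],m['m01']/m['m00']]),m['m00']
def cyl(x,y,z0,z1,r):
    t=np.linspace(0,2*np.pi,48,endpoint=False)
    return [(x+r*np.cos(a),y+r*np.sin(a),z) for a in t for z in (z0,z1)]
def blob(im,lo,hi,near,rad):
    h=cv2.cvtColor(im,cv2.COLOR_BGR2HSV); m=cv2.inRange(h,np.array(lo),np.array(hi))
    mm=np.zeros_like(m); cv2.circle(mm,tuple(int(v) for v in near),rad,255,-1); m&=mm
    n,l,s,_=cv2.connectedComponentsWithStats(m)
    k=1+np.argmax(s[1:,4]); p=np.argwhere(l==k)[:,::-1]
    corners=np.concatenate([p+d for d in ([-.5,-.5],[.5,-.5],[-.5,.5],[.5,.5])])
    return hullc(corners)
def fit(ims,lo,hi,p0,z0,z1,r,rad):
    out={}
    B={c:blob(ims[c],lo,hi,proj(c,[p0[0],p0[1],(z0+z1)/2]),rad) for c in ims}
    def res(q,cs): return np.concatenate([hullc([proj(c,P) for P in cyl(q[0],q[1],z0,z1,r)])[0]-B[c][0] for c in cs])
    for cs in (['scene'],['top'],['scene','top']):
        s=least_squares(res,p0,args=(cs,),diff_step=1e-3); out['+'.join(cs)]=(s.x.round(4).tolist(),s.fun.round(2).tolist())
    for c in ims: print(c,B[c][0].round(1),'area',B[c][1],'model',hullc([proj(c,P) for P in cyl(*s.x,z0,z1,r)])[1])
    return out
E
python3 - <<'E'
from fit import *
ims={c:cv2.imread(f'pics/{c}0.png') for c in('scene','top')}
for c,p in (('scene',(297,189)),('top',(242,272)),('scene',(203,180)),('top',(334,260))):
    x,y=p; print(c,p,cv2.cvtColor(ims[c],cv2.COLOR_BGR2HSV)[y-1:y+2,x-8:x+9:2].tolist()[1])
print('stone',fit(ims,(0,180,60),(14,255,255),(.488,.069),.056,.070,.012,14))
print('nut',fit(ims,(17,130,60),(32,255,255),(.512,-.105),.110,.130,.019,20))
b=ims['top']
# rack edges in top view: corners from viewed crop
f=240/800
for u,v in ((48,398),(325,398),(325,494),(48,494)): print('rack corner',at_z('top',160+u*f,140+v*180/600,.040).round(4))
from scipy.spatial.transform import Rotation as R
q=manip.state()['tool_rot']; print(R.from_quat(np.roll(q,-1)).as_matrix().round(4))
E
```

```text
scene (297, 189) [[14, 151, 147], [14, 160, 126], [11, 217, 95], [11, 215, 127], [11, 216, 143], [11, 217, 141], [11, 217, 127], [12, 180, 129], [12, 173, 131]]
top (242, 272) [[13, 168, 108], [14, 185, 128], [12, 201, 146], [11, 204, 144], [12, 215, 141], [13, 222, 140], [11, 210, 143], [13, 192, 85], [10, 133, 67]]
scene (203, 180) [[14, 151, 160], [14, 151, 159], [15, 168, 109], [17, 181, 165], [17, 170, 181], [10, 146, 138], [17, 96, 152], [17, 103, 164], [18, 135, 164]]
top (334, 260) [[20, 143, 143], [24, 57, 107], [30, 22, 130], [24, 35, 103], [25, 26, 127], [23, 36, 128], [24, 165, 142], [20, 169, 127], [53, 82, 50]]Traceback (most recent call last):
  File "<stdin>", line 5, in <module>
  File "fit.py", line 20, in fit
    s=least_squares(res,p0,args=(cs,),diff_step=1e-3); out['+'.join(cs)]=(s.x.round(4).tolist(),s.fun.round(2).tolist())
    return func(*args, **kwargs)
    vector_fun = VectorFunction(
        fun_wrapped,
    ...<6 lines>...
        workers=workers
    )
    self._update_fun()
    ~~~~~~~~~~~~~~~~^^
    self.f = self.fun_wrapped(xp_copy(self.x))
             ~~~~~~~~~~~~~~~~^^^^^^^^^^^^^^^^^
    return np.atleast_1d(self.fun(x))
                         ~~~~~~~~^^^
    return self.f(x, *self.args, **self.kwargs)
           ~~~~~~^^^^^^^^^^^^^^^^^^^^^^^^^^^^^^
  File "fit.py", line 18, in res
    def res(q,cs): return np.concatenate([hullc([proj(c,P) for P in cyl(q[0],q[1],z0,z1,r)])[0]-B[c][0] for c in cs])
                                                 ~~~~^^^^^
  File "h.py", line 11, in proj
    c=manip.get_calibration(cam); T=np.array(c['T']); q=T[:3,:3].T@(np.array(p)-T[:3,3])
ValueError: time passes only in moves, steps and waits
```

```bash
python3 - <<'E'
s=open('h.py').read()
s=s.replace("def ray","import functools\n@functools.lru_cache\ndef cal(n): return manip.get_calibration(n)\ndef ray",1)
s=s.replace("c=manip.get_calibration(cam)","c=cal(cam)").replace("manip.get_calibration(cam)['T']","cal(cam)['T']")
open('h.py','w').write(s)
E
python3 - <<'E'
from fit import *
ims={c:cv2.imread(f'pics/{c}0.png') for c in('scene','top')}
print('stone',fit(ims,(0,190,60),(14,255,255),(.488,.069),.056,.070,.012,14))
print('nut',fit(ims,(16,120,60),(32,255,255),(.512,-.105),.110,.130,.019,20))
f=.3
for u,v in ((48,398),(325,398),(325,494),(48,494)): print('rack corner',at_z('top',160+u*f,140+v*f,.040).round(4))
from scipy.spatial.transform import Rotation as R
s=manip.state();q=s['tool_rot']; print(s['time'],R.from_quat(np.roll(q,-1)).as_matrix().round(4))
E
```

```text
scene [297.  188.9] area 114.0 model 127.16312940162607
top [242.2 271.9] area 124.5 model 120.41378743387759
stone {'scene': ([0.4898, 0.0657], [0.0, -0.0]), 'top': ([0.4879, 0.0657], [0.0, 0.0]), 'scene+top': ([0.4884, 0.0658], [-0.1, -0.39, -0.06, -0.24])}
scene [209.6 180.7] area 401.0 model 375.9728431329131
top [331.5 255. ] area 376.0 model 342.5006685897242
nut {'scene': ([0.5141, -0.1064], [0.0, -0.0]), 'top': ([0.5135, -0.108], [0.0, -0.0]), 'scene+top': ([0.5136, -0.1072], [-0.44, -0.12, -0.45, -0.07])}
rack corner [0.5172 0.2071 0.04  ]
rack corner [0.5154 0.0355 0.04  ]
rack corner [0.4565 0.0358 0.04  ]
rack corner [0.4583 0.2054 0.04  ]
1.0 [[ 0.949   0.3153 -0.    ]
 [ 0.3153 -0.949  -0.    ]
 [-0.      0.     -1.    ]]
```

```bash
cat > go.py <<'E'
import sys
from h import *
from scipy.spatial.transform import Rotation as R
np.set_printoptions(precision=4,suppress=True)
# usage: go.py [x y z yaw(deg of tool y in world)]
s=manip.state(); M=R.from_quat(np.roll(s['tool_rot'],-1)).as_matrix(); p=s['tool_pos']
yaw=np.degrees(np.arctan2(M[1,1],M[0,1]))
print('t',round(s['time'],2),'p',p*1000,'yaw',round(yaw,2),'zax',M[:,2],'F',s['contact_force'],'Tq',s['ft_torque'],'g',round(s['gripper_width'],4),'q',s['joint_pos'])
if len(sys.argv)>1:
    t=np.array([float(a) for a in sys.argv[1:4]])
    print('offset mm',(M.T@(t-p*1000)).round(1),'twist',round(np.radians(-((float(sys.argv[4])-yaw+90)%180-90)),4))
E
```

Request:
play_rows(increments=[{"offset":[484,-534,5],"twist":-1.25,"grip":0.6},{"offset":[484,-534,5],"twist":-1.25,"grip":0.6},{"offset":[484,-534,5],"twist":-1.25,"grip":0.6},{"offset":[484,-534,5],"twist":-1.25,"grip":0.6},{"offset":[484,-534,5],"twist":-1.25,"grip":0.6}])

```text
time: 1.42
tool_pos: [0.2814, -0.4008, 0.4031]
tool_rot: [0.0, 0.889, 0.458, 0.0]
contact_force: [1.9, -0.2, 0.6]
gripper_width: 0.597
```

```bash
python3 go.py 488.2 65.7 330 0
```

```text
t 1.42 p [ 281.4495 -400.7811  403.1354] yaw -35.5 zax [ 0.0002 -0.     -1.    ] F [ 1.8803 -0.1753  0.6039] Tq [-0.0374 -0.073   0.0092] g 0.5975 q [-1.1107 -0.2792  1.9209  0.0002  1.4998 -0.491 ]
offset mm [ 499.8 -102.6   73.2] twist -0.6197
```

Request:
play_rows(increments=[{"offset":[500,-103,3],"twist":-0.62,"grip":0.6},{"offset":[500,-103,3],"twist":-0.62,"grip":0.6},{"offset":[500,-103,3],"twist":-0.62,"grip":0.6},{"offset":[500,-103,3],"twist":-0.62,"grip":0.6},{"offset":[500,-103,3],"twist":-0.62,"grip":0.6}])

```text
time: 1.83
tool_pos: [0.3666, -0.2105, 0.4023]
tool_rot: [0.001, 0.707, 0.707, 0.0]
contact_force: [1.1, -1.3, -0.1]
gripper_width: 0.599
```

```bash
python3 go.py 488.2 65.7 330 0
```

```text
t 1.83 p [ 366.6315 -210.4746  402.3484] yaw 0.03 zax [ 0.0011 -0.0007 -1.    ] F [ 1.1401 -1.2536 -0.0939] Tq [-0.0544 -0.0355  0.0238] g 0.5995 q [-0.6976 -0.4653  2.0606  0.0001  1.545  -0.698 ]
offset mm [276.2 121.6  72.3] twist 0.0004
```

Request:
play_rows(increments=[{"offset":[276,121.5,30],"twist":0,"grip":0.6},{"offset":[276,121.5,30],"twist":0,"grip":0.6},{"offset":[276,121.5,30],"twist":0,"grip":0.6},{"offset":[276,121.5,30],"twist":0,"grip":0.6},{"offset":[276,121.5,30],"twist":0,"grip":0.6}])

```text
time: 2.25
tool_pos: [0.4512, -0.0209, 0.3817]
tool_rot: [0.001, 0.709, 0.705, 0.0]
contact_force: [0.6, -0.8, 0.7]
gripper_width: 0.6
```

```bash
python3 go.py 488.2 65.7 270 0
```

```text
t 2.25 p [451.1519 -20.9237 381.7142] yaw -0.27 zax [ 0.0015 -0.0005 -1.    ] F [ 0.5888 -0.7778  0.6507] Tq [-0.0514 -0.0307  0.0495] g 0.5995 q [-0.2114 -0.3697  2.0266 -0.0001  1.4831 -0.2066]
offset mm [ 86.9  36.5 111.7] twist -0.0048
```

Request:
play_rows(increments=[{"offset":[87,36.5,90],"twist":0,"grip":0.6},{"offset":[87,36.5,100],"twist":0,"grip":0.6},{"offset":[87,36.5,112],"twist":-0.005,"grip":0.6},{"offset":[87,36.5,112],"twist":-0.005,"grip":0.6},{"offset":[87,36.5,112],"twist":-0.005,"grip":0.6}])

```text
time: 2.67
tool_pos: [0.4862, 0.0657, 0.2642]
tool_rot: [-0.004, 0.706, 0.708, -0.003]
contact_force: [-1.2, 0.3, -0.1]
gripper_width: 0.598
```

```bash
python3 go.py 488.2 65.7 221 0; python3 - <<'E'
from fit import *
im=manip.grab_frame('scene'); cv2.imwrite('pics/s2.png',cv2.resize(im[120:260,220:400],(771,600),interpolation=cv2.INTER_CUBIC))
E
```

```text
t 2.67 p [486.2153  65.6812 264.1987] yaw 0.19 zax [-0.0094  0.0007 -1.    ] F [-1.185   0.2605 -0.1031] Tq [ 0.0491 -0.0258  0.0192] g 0.5982 q [-0.0177 -0.1389  2.043   0.0006  1.2469 -0.0211]
offset mm [-0.   2.4 43.2] twist 0.0033
```

View pics/s2.png

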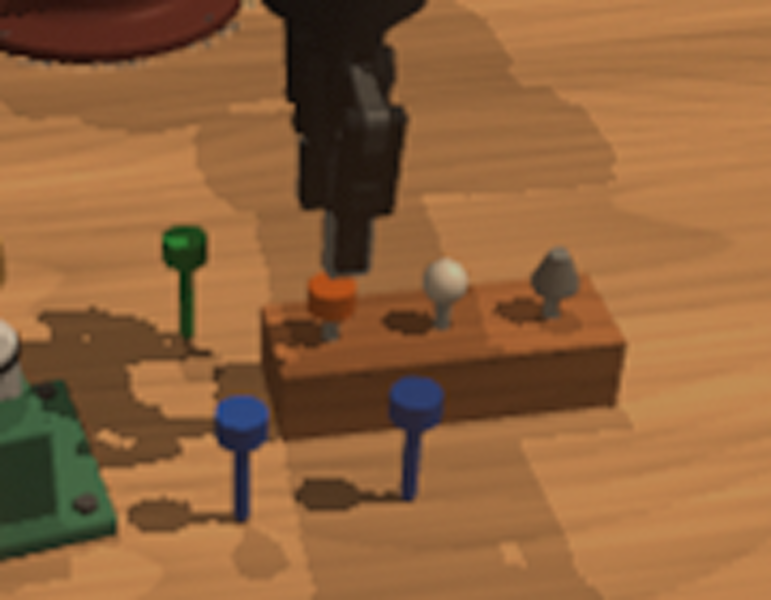

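Request:
play_rows(increments=[{"offset":[0,0,10],"twist":0,"grip":0.6},{"offset":[0,0,20],"twist":0,"grip":0.6},{"offset":[0,0,32],"twist":0,"grip":0.6},{"offset":[0,0,32],"twist":0,"grip":0.6},{"offset":[0,0,32],"twist":0,"grip":0.6}])

```text
time: 3.13
tool_pos: [0.4875, 0.0631, 0.2368]
tool_rot: [-0.0, 0.708, 0.707, -0.0]
contact_force: [-0.0, 1.1, 0.3]
gripper_width: 0.599
```

```bash
python3 go.py 488.2 65.7 221 0
```

```text
t 3.13 p [487.4924  63.103  236.7892] yaw -0.07 zax [-0.0013  0.     -1.    ] F [-0.0194  1.1235  0.3452] Tq [-0.0282 -0.0512  0.029 ] g 0.599 q [-0.0228 -0.0992  2.0582 -0.      1.184  -0.0216]
offset mm [ 2.6  0.7 15.8] twist -0.0012
```

Request:
play_rows(increments=[{"offset":[2.6,0.7,5],"twist":0,"grip":0.6},{"offset":[2.6,0.7,12],"twist":0,"grip":0.6},{"offset":[2.6,0.7,15.5],"twist":0,"grip":0.6},{"offset":[2.6,0.7,15.5],"twist":0,"grip":0.45},{"offset":[2.6,0.7,15.5],"twist":0,"grip":0.38}])

```text
time: 3.55
tool_pos: [0.4884, 0.0663, 0.2215]
tool_rot: [-0.0, 0.707, 0.707, -0.0]
contact_force: [0.8, -0.3, -1.3]
gripper_width: 0.384
```

```bash
python3 go.py 488.2 65.7 221 0; python3 - <<'E'
from fit import *
im=manip.grab_frame('scene'); cv2.imwrite('pics/s3.png',cv2.resize(im[150:220,250:340],(771,600),interpolation=cv2.INTER_CUBIC))
E
```

```text
t 3.55 p [488.4224  66.349  221.5112] yaw 0.01 zax [-0.0008 -0.     -1.    ] F [ 0.7506 -0.3    -1.2979] Tq [-0.02    0.0575  0.0261] g 0.3838 q [-0.0161 -0.0722  2.0622 -0.      1.1523 -0.0162]
offset mm [-0.6 -0.2  0.5] twist 0.0001
```

View pics/s3.png

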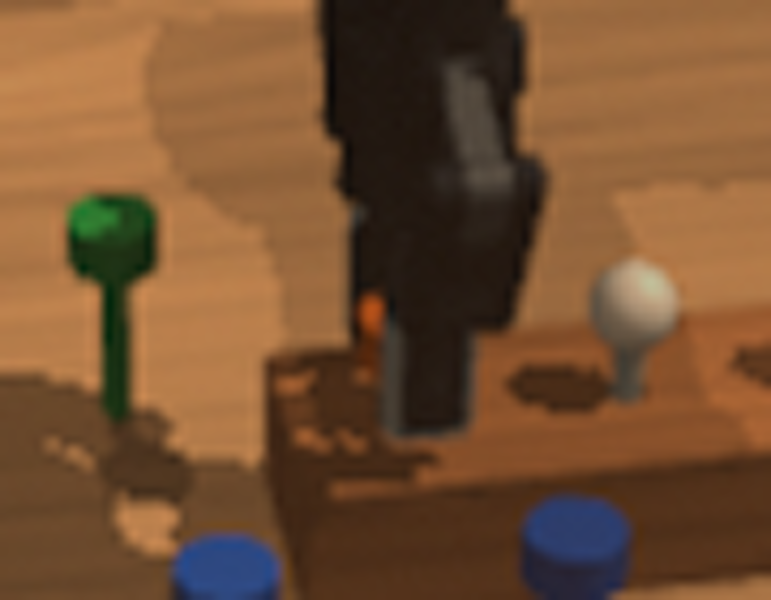

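Request:
play_rows(increments=[{"offset":[-0.5,0,0],"twist":0,"grip":0.3},{"offset":[-0.5,0,0],"twist":0,"grip":0.2},{"offset":[-0.5,0,0],"twist":0,"grip":0.1},{"offset":[-0.5,0,0],"twist":0,"grip":0.1},{"offset":[-0.5,0,0],"twist":0,"grip":0.1}])

```text
time: 4.02
tool_pos: [0.4888, 0.0658, 0.2223]
tool_rot: [0.0, 0.707, 0.707, 0.0]
contact_force: [-0.4, -0.9, 2.8]
gripper_width: 0.258
```

```bash
python3 go.py 488.2 65.7 300 0
```

```text
t 4.02 p [488.7508  65.7976 222.2739] yaw -0.0 zax [ 0.0006 -0.     -1.    ] F [-0.4095 -0.9463  2.7556] Tq [ 0.0124  0.0588 -0.0409] g 0.2583 q [-0.0172 -0.0731  2.0616 -0.      1.1524 -0.0172]
offset mm [ -0.1  -0.5 -77.7] twist -0.0
```

Request:
play_rows(increments=[{"offset":[0,0,-8],"twist":0,"grip":0.1},{"offset":[0,0,-20],"twist":0,"grip":0.1},{"offset":[0,0,-40],"twist":0,"grip":0.1},{"offset":[0,0,-70],"twist":0,"grip":0.1},{"offset":[0,0,-100],"twist":0,"grip":0.1}])

```text
time: 4.43
tool_pos: [0.488, 0.0658, 0.3231]
tool_rot: [-0.001, 0.707, 0.707, -0.001]
contact_force: [0.9, -1.1, -0.7]
gripper_width: 0.253
```

Request:
play_rows(increments=[{"offset":[0,0,-35],"twist":0,"grip":0.1},{"offset":[0,0,-45],"twist":0,"grip":0.1},{"offset":[0,0,-45],"twist":0,"grip":0.1},{"offset":[0,0,-45],"twist":0,"grip":0.1},{"offset":[0,0,-45],"twist":0,"grip":0.1}])

```text
time: 4.85
tool_pos: [0.4879, 0.0658, 0.365]
tool_rot: [-0.001, 0.707, 0.707, -0.001]
contact_force: [-0.3, -0.2, -0.9]
gripper_width: 0.256
```

```bash
python3 go.py 513.6 -107.2 375 0; python3 - <<'E'
from fit import *
im=manip.grab_frame('scene'); cv2.imwrite('pics/raw4.png',im); cv2.imwrite('pics/s4.png',cv2.resize(im[80:220,220:400],(771,600),interpolation=cv2.INTER_CUBIC))
E
```

```text
t 4.85 p [487.9361  65.8248 364.9608] yaw 0.0 zax [-0.0034  0.     -1.    ] F [-0.303  -0.1803 -0.8903] Tq [ 0.0526 -0.0328 -0.0215] g 0.2561 q [-0.0172 -0.2446  1.9567 -0.      1.4328 -0.0172]
offset mm [-173.    25.6  -10.1] twist 0.0
```

View pics/s4.png

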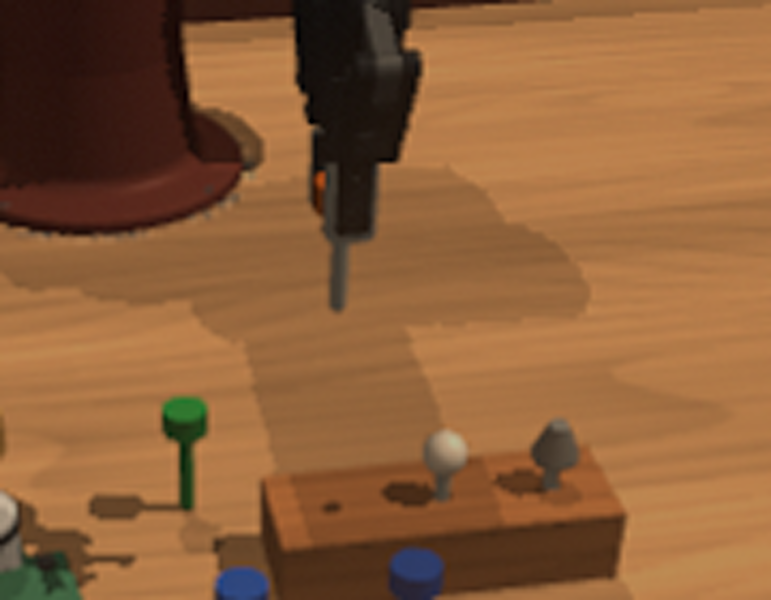

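Request:
play_rows(increments=[{"offset":[-35,5,-4],"twist":0,"grip":0.1},{"offset":[-72,10,-8],"twist":0,"grip":0.1},{"offset":[-110,16,-8],"twist":0,"grip":0.1},{"offset":[-145,21,-8],"twist":0,"grip":0.1},{"offset":[-173,25.6,-8],"twist":0,"grip":0.1}])

```text
time: 5.32
tool_pos: [0.5137, -0.1093, 0.3725]
tool_rot: [-0.002, 0.707, 0.707, -0.001]
contact_force: [-0.6, -0.8, -0.3]
gripper_width: 0.252
```

Request:
play_rows(increments=[{"offset":[0,0,0],"twist":0,"grip":0.1},{"offset":[0,0,0],"twist":0,"grip":0.1},{"offset":[0,0,0],"twist":0,"grip":0.1},{"offset":[0,0,0],"twist":0,"grip":0.1}])

```text
time: 5.65
tool_pos: [0.5139, -0.1062, 0.3737]
tool_rot: [-0.001, 0.707, 0.708, -0.0]
contact_force: [0.4, -0.8, -1.0]
gripper_width: 0.255
```

```bash
python3 go.py 513.6 -107.2 375 0; python3 - <<'E'
from fit import *
p=proj('scene',[.4879,.0658,.150]); print('tip pred s4',p,'y of seen tip',[ (lambda o,d:(o+d*(.4879-o[0])/d[0]))(*ray('scene',220+337/4.283,80+309/4.286))])
im=manip.grab_frame('scene'); cv2.imwrite('pics/raw5.png',im); 
t=manip.grab_frame('top'); cv2.imwrite('pics/raw5t.png',t)
a=cv2.resize(im[90:200,170:245],(409,600),interpolation=cv2.INTER_CUBIC); b=cv2.resize(t[220:290,305:355],(390,600-54),interpolation=cv2.INTER_CUBIC)
o=np.zeros((600,799,3),np.uint8); o[:,:409]=a; o[:546,409:]=b; cv2.imwrite('pics/s5.png',o)
E
```

```text
t 5.65 p [ 513.8947 -106.25    373.6721] yaw 0.07 zax [-0.002   0.0011 -1.    ] F [ 0.4022 -0.8155 -0.9558] Tq [-0.0086  0.0013 -0.0317] g 0.2548 q [-0.3458 -0.1678  1.8765  0.0003  1.4352 -0.347 ]
offset mm [-0.9 -0.3 -1.3] twist 0.0012
tip pred s4 [298.26523334 151.23083216] y of seen tip [array([0.4879    , 0.06669078, 0.14802144])]
```

View pics/s5.png

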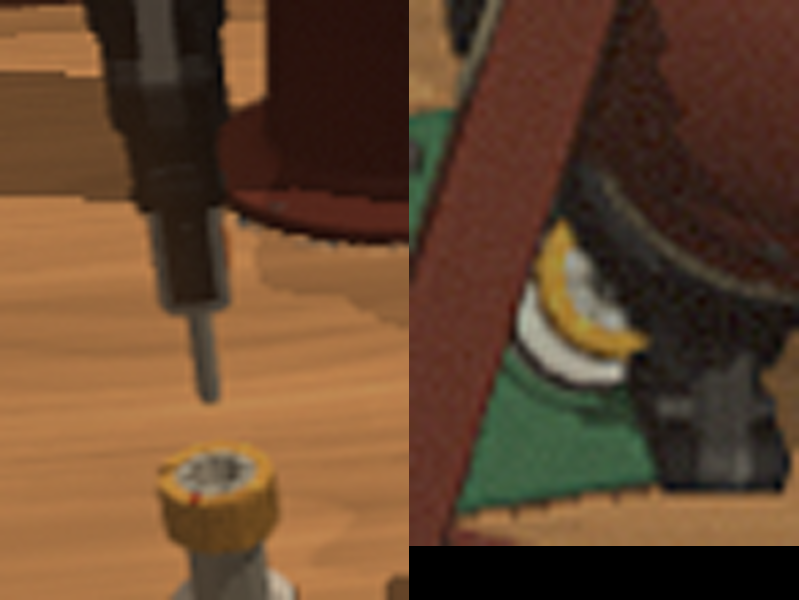

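```bash
python3 - <<'E'
from fit import *
np.set_printoptions(precision=2,suppress=True)
C=lambda p:((proj('scene',p)-[170,90])*[5.453,5.4545])
print('mouth',C([.5136,-.1072,.130]),'bore-.007',C([.5136,-.1072,.123]))
for z in (.195,.18,.165,.1587,.155): print(z,C([.5139,-.1062,z]))
print('1mm y',C([.5139,-.1052,.1587])-C([.5139,-.1062,.1587]),'1mm x',C([.5149,-.1062,.1587])-C([.5139,-.1062,.1587]))
for c in('scene',):
  im=cv2.imread('pics/raw5.png')
  print(fit({'scene':im,'top':cv2.imread('pics/top0.png')},(16,120,60),(32,255,255),(.512,-.105),.110,.130,.019,20))
# top-ring dims: ellipse of top face
E
```

```text
mouth [210.68 469.03] bore-.007 [212.96 486.38]
0.195 [191.28 297.2 ]
0.18 [196.71 338.75]
0.165 [201.99 379.15]
0.1587 [204.16 395.79]
0.155 [205.42 405.47]
1mm y [ 3.09 -0.28] 1mm x [0.1  1.58]
scene [209.7 180.6] area 393.5 model 375.89472123864107
top [331.5 255. ] area 376.0 model 342.5013795811683
{'scene': ([0.5138, -0.1063], [0.0, -0.0]), 'top': ([0.5135, -0.108], [0.0, -0.0]), 'scene+top': ([0.5135, -0.1071], [-0.44, -0.05, -0.46, -0.03])}
```

Request:
play_rows(increments=[{"offset":[-0.3,-0.3,8],"twist":0,"grip":0.1},{"offset":[-0.3,-0.3,16],"twist":0,"grip":0.1},{"offset":[-0.3,-0.3,22],"twist":0,"grip":0.1},{"offset":[-0.3,-0.3,24],"twist":0,"grip":0.1},{"offset":[-0.3,-0.3,24],"twist":0,"grip":0.1}])

```text
time: 6.17
tool_pos: [0.5135, -0.1072, 0.3494]
tool_rot: [-0.001, 0.707, 0.707, -0.001]
contact_force: [0.3, -0.1, 0.2]
gripper_width: 0.254
```

Request:
play_rows(increments=[{"offset":[0,0,2],"twist":0,"grip":0.1},{"offset":[0,0,4],"twist":0,"grip":0.1},{"offset":[0,0,6],"twist":0,"grip":0.1},{"offset":[0,0,6],"twist":0,"grip":0.1}])

```text
time: 6.5
tool_pos: [0.5138, -0.1075, 0.3446]
tool_rot: [-0.0, 0.707, 0.707, -0.0]
contact_force: [-0.3, 0.4, -0.6]
gripper_width: 0.257
```

```bash
python3 go.py 513.6 -106.5 340 0
```

```text
t 6.5 p [ 513.8059 -107.5192  344.567 ] yaw -0.01 zax [-0.0004  0.0002 -1.    ] F [-0.2803  0.3665 -0.5969] Tq [ 0.0217 -0.0255  0.0143] g 0.2572 q [-0.3481 -0.1437  1.9048  0.      1.381  -0.348 ]
offset mm [ 1.  -0.2  4.6] twist -0.0001
```

Request:
play_rows(increments=[{"offset":[0.7,0,1],"twist":0,"grip":0.1},{"offset":[0.7,0,2],"twist":0,"grip":0.1},{"offset":[0.7,0,3],"twist":0,"grip":0.1},{"offset":[0.7,0,4],"twist":0,"grip":0.1}])

```text
time: 6.83
tool_pos: [0.5139, -0.1068, 0.3409]
tool_rot: [0.0, 0.707, 0.707, 0.0]
contact_force: [1.3, -0.3, -0.9]
gripper_width: 0.252
```

```bash
python3 go.py 513.6 -106.5 340 0
```

```text
t 6.83 p [ 513.899  -106.7968  340.9204] yaw 0.0 zax [ 0.0002 -0.0001 -1.    ] F [ 1.3143 -0.3152 -0.9015] Tq [-0.0047 -0.0087  0.027 ] g 0.2516 q [-0.3467 -0.1407  1.9084 -0.      1.3737 -0.3467]
offset mm [ 0.3 -0.3  0.9] twist 0.0
```

Request:
play_rows(increments=[{"offset":[0,0,1],"twist":0,"grip":0.1},{"offset":[0,0,2],"twist":0,"grip":0.1},{"offset":[0,0,3],"twist":0,"grip":0.1},{"offset":[0,0,4],"twist":0,"grip":0.1}])

```text
time: 7.17
tool_pos: [0.5139, -0.1068, 0.3368]
tool_rot: [0.0, 0.707, 0.707, 0.0]
contact_force: [-0.3, 0.2, -0.4]
gripper_width: 0.251
```

```bash
python3 go.py
```

```text
t 7.17 p [ 513.886  -106.792   336.8209] yaw 0.0 zax [ 0.  0. -1.] F [-0.2903  0.2424 -0.3951] Tq [-0.0079 -0.007   0.0197] g 0.2511 q [-0.3467 -0.1369  1.9121  0.      1.3664 -0.3468]
```

Request:
play_rows(increments=[{"offset":[0,0,1],"twist":0,"grip":0.1},{"offset":[0,0,2],"twist":0,"grip":0.1},{"offset":[0,0,3],"twist":0,"grip":0.1},{"offset":[0,0,4],"twist":0,"grip":0.1}])

```text
time: 7.5
tool_pos: [0.5141, -0.1069, 0.3336]
tool_rot: [0.0, 0.707, 0.707, 0.0]
contact_force: [-1.4, -0.1, 2.4]
gripper_width: 0.253
```

```bash
python3 go.py
```

```text
t 7.5 p [ 514.0695 -106.9343  333.5814] yaw -0.0 zax [ 0.0009 -0.0005 -1.    ] F [-1.3605 -0.1443  2.3669] Tq [ 0.0044  0.1795 -0.0076] g 0.2527 q [-0.3468 -0.1336  1.9147 -0.0002  1.3595 -0.3467]
```

Request:
play_rows(increments=[{"offset":[0,0,1],"twist":0,"grip":0.1},{"offset":[0,0,2],"twist":0,"grip":0.1},{"offset":[0,0,3],"twist":0,"grip":0.1},{"offset":[0,0,4],"twist":0,"grip":0.1}])

```text
time: 7.83
tool_pos: [0.5139, -0.1068, 0.3289]
tool_rot: [0.0, 0.707, 0.707, 0.0]
contact_force: [-1.3, -0.5, 2.3]
gripper_width: 0.251
```

```bash
python3 go.py
```

```text
t 7.83 p [ 513.9133 -106.8282  328.8996] yaw -0.0 zax [ 0.0002 -0.0001 -1.    ] F [-1.273  -0.4824  2.2765] Tq [-0.0785  0.0776 -0.0304] g 0.2507 q [-0.3468 -0.1293  1.9189 -0.      1.3516 -0.3467]
```

Request:
play_rows(increments=[{"offset":[0,0,1],"twist":0,"grip":0.1},{"offset":[0,0,2],"twist":0,"grip":0.1},{"offset":[0,0,3],"twist":0,"grip":0.1},{"offset":[0,0,4],"twist":0,"grip":0.1}])

```text
time: 8.17
tool_pos: [0.5139, -0.1068, 0.3248]
tool_rot: [0.0, 0.707, 0.707, -0.0]
contact_force: [-0.1, -0.1, 3.0]
gripper_width: 0.257
```

Request:
play_rows(increments=[{"offset":[0,0,1],"twist":0,"grip":0.1},{"offset":[0,0,2],"twist":0,"grip":0.1},{"offset":[0,0,3],"twist":0,"grip":0.1},{"offset":[0,0,4],"twist":0,"grip":0.1}])

```text
time: 8.5
tool_pos: [0.5138, -0.1068, 0.3208]
tool_rot: [-0.0, 0.707, 0.707, -0.0]
contact_force: [-0.6, -0.7, 1.9]
gripper_width: 0.254
```

```bash
python3 go.py
```

```text
t 8.5 p [ 513.847  -106.7999  320.7792] yaw -0.0 zax [-0.0001  0.     -1.    ] F [-0.6412 -0.7387  1.9193] Tq [-0.1116  0.0788 -0.0305] g 0.2545 q [-0.3468 -0.1212  1.9258 -0.      1.3371 -0.3468]
```

Request:
play_rows(increments=[{"offset":[0,0,1],"twist":0,"grip":0.1},{"offset":[0,0,2],"twist":0,"grip":0.1},{"offset":[0,0,3],"twist":0,"grip":0.1},{"offset":[0,0,3],"twist":0,"grip":0.1}])

```text
time: 8.83
tool_pos: [0.5138, -0.1068, 0.3174]
tool_rot: [-0.0, 0.707, 0.707, -0.0]
contact_force: [0.2, -0.7, 0.3]
gripper_width: 0.251
```

Request:
play_rows(increments=[{"offset":[0,0,0.5],"twist":0,"grip":0.1},{"offset":[0,0,1],"twist":0,"grip":0.1},{"offset":[0,0,1.5],"twist":0,"grip":0.1}])

```text
time: 9.08
tool_pos: [0.5139, -0.1068, 0.3164]
tool_rot: [-0.0, 0.707, 0.707, -0.0]
contact_force: [-1.2, 0.3, 1.3]
gripper_width: 0.252
```

Request:
play_rows(increments=[{"offset":[0,0,0.5],"twist":0,"grip":0.1},{"offset":[0,0,1],"twist":0,"grip":0.1},{"offset":[0,0,1.5],"twist":0,"grip":0.1}])

```text
time: 9.33
tool_pos: [0.5139, -0.1068, 0.3149]
tool_rot: [0.0, 0.707, 0.707, -0.0]
contact_force: [-1.2, -1.7, 3.4]
gripper_width: 0.255
```

Request:
play_rows(increments=[{"offset":[0,0,0.5],"twist":0,"grip":0.1},{"offset":[0,0,1],"twist":0,"grip":0.1},{"offset":[0,0,1.5],"twist":0,"grip":0.1}])

```text
time: 9.58
tool_pos: [0.5141, -0.1069, 0.3145]
tool_rot: [0.0, 0.707, 0.707, -0.0]
contact_force: [-1.8, -0.7, 8.6]
gripper_width: 0.256
```

Request:
play_rows(increments=[{"offset":[0,0,0.4],"twist":0,"grip":0.1},{"offset":[0,0,0.8],"twist":0,"grip":0.1},{"offset":[0,0,0.8],"twist":0,"grip":0.1}])

```text
time: 9.83
tool_pos: [0.5142, -0.107, 0.3144]
tool_rot: [0.0, 0.707, 0.707, -0.0]
contact_force: [-3.6, -1.3, 10.0]
gripper_width: 0.253
```

```bash
python3 go.py
```

```text
t 9.83 p [ 514.1704 -106.9805  314.3814] yaw 0.01 zax [ 0.0005 -0.0007 -1.    ] F [-3.576  -1.3014 10.0074] Tq [-0.0595  0.7428 -0.0039] g 0.2533 q [-0.3468 -0.1139  1.9304 -0.0005  1.3244 -0.3468]
```

Request:
play_rows(increments=[{"offset":[0,0,0.4],"twist":0,"grip":0.1},{"offset":[0,0,0.8],"twist":0,"grip":0.1},{"offset":[0,0,0.8],"twist":0,"grip":0.1}])

```text
time: 10.08
tool_pos: [0.5143, -0.107, 0.3143]
tool_rot: [0.001, 0.707, 0.707, -0.0]
contact_force: [-3.8, -0.3, 12.7]
gripper_width: 0.252
```

```bash
python3 go.py
```

```text
t 10.08 p [ 514.2717 -107.0306  314.2881] yaw 0.01 zax [ 0.0008 -0.001  -1.    ] F [-3.7762 -0.3255 12.7318] Tq [0.0475 1.0021 0.0064] g 0.2522 q [-0.3468 -0.1136  1.9303 -0.0006  1.3238 -0.3468]
```

Request:
play_rows(increments=[{"offset":[0,-0.3,-1.2],"twist":0,"grip":0.1},{"offset":[0,-0.3,-1.2],"twist":0,"grip":0.1},{"offset":[0,-0.3,-1.2],"twist":0,"grip":0.45},{"offset":[0,-0.3,-1.2],"twist":0,"grip":0.65},{"offset":[0,-0.3,-1.2],"twist":0,"grip":0.65}])

```text
time: 10.5
tool_pos: [0.5133, -0.1066, 0.3122]
tool_rot: [-0.001, 0.707, 0.707, -0.0]
contact_force: [0.2, -0.5, 0.4]
gripper_width: 0.649
```

Request:
play_rows(increments=[{"offset":[0,0,0],"twist":0,"grip":0.65},{"offset":[0,0,0],"twist":0,"grip":0.65}])

```text
time: 10.67
tool_pos: [0.5134, -0.1067, 0.3124]
tool_rot: [-0.0, 0.707, 0.707, -0.0]
contact_force: [-0.1, 0.5, 0.4]
gripper_width: 0.654
```

```bash
python3 go.py 513.8 -106.8 275 0; python3 - <<'E'
from fit import *
im=manip.grab_frame('scene'); cv2.imwrite('pics/raw6.png',im); cv2.imwrite('pics/s6.png',cv2.resize(im[110:230,150:280],(650,600),interpolation=cv2.INTER_CUBIC))
E
```

```text
t 10.67 p [ 513.4311 -106.7045  312.4148] yaw 0.0 zax [-0.0008  0.0004 -1.    ] F [-0.0901  0.4699  0.3867] Tq [ 0.0223 -0.0286 -0.004 ] g 0.6538 q [-0.3469 -0.1134  1.9333  0.0001  1.3226 -0.347 ]
offset mm [-0.1  0.4 37.4] twist 0.0
```

View pics/s6.png

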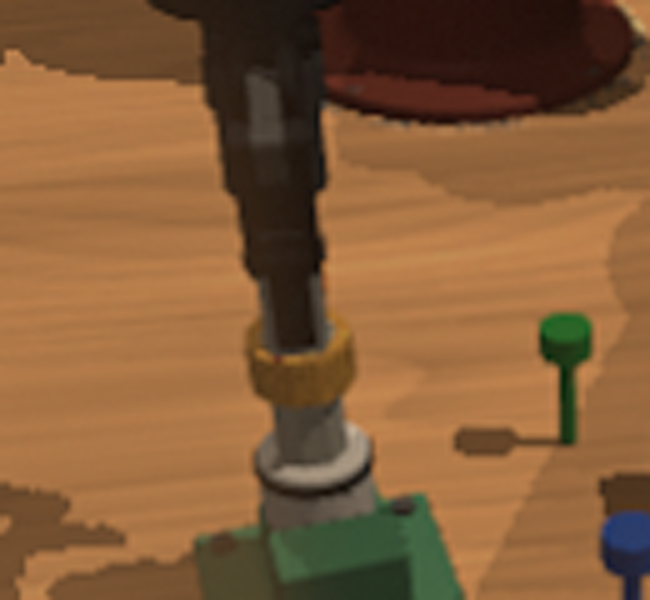

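Request:
play_rows(increments=[{"offset":[0,0.3,8],"twist":0,"grip":0.65},{"offset":[0,0.3,16],"twist":0,"grip":0.65},{"offset":[0,0.3,25],"twist":0,"grip":0.65},{"offset":[0,0.3,33],"twist":0,"grip":0.65},{"offset":[0,0.3,37],"twist":0,"grip":0.65}])

```text
time: 11.13
tool_pos: [0.5132, -0.1066, 0.2737]
tool_rot: [-0.001, 0.707, 0.707, -0.001]
contact_force: [0.0, 0.6, -0.3]
gripper_width: 0.651
```

Request:
play_rows(increments=[{"offset":[0,0,0],"twist":0,"grip":0.55},{"offset":[0,0,0],"twist":0,"grip":0.5},{"offset":[0,0,0],"twist":0,"grip":0.5}])

```text
time: 11.38
tool_pos: [0.5141, -0.1069, 0.2763]
tool_rot: [0.0, 0.707, 0.707, 0.0]
contact_force: [0.0, -0.4, 0.0]
gripper_width: 0.5
```

```bash
python3 go.py 513.8 -106.8 275 0; python3 - <<'E'
from fit import *
im=manip.grab_frame('scene'); cv2.imwrite('pics/raw7.png',im); cv2.imwrite('pics/s7.png',cv2.resize(im[120:220,165:265],(600,600),interpolation=cv2.INTER_CUBIC))
E
```

```text
t 11.38 p [ 514.0682 -106.872   276.3362] yaw -0.0 zax [ 0.0006 -0.0002 -1.    ] F [ 0.0151 -0.3997  0.0487] Tq [ 0.0012 -0.0102 -0.0393] g 0.5002 q [-0.3468 -0.0705  1.958  -0.      1.2535 -0.3468]
offset mm [ 0.1 -0.3  1.3] twist -0.0
```

View pics/s7.png

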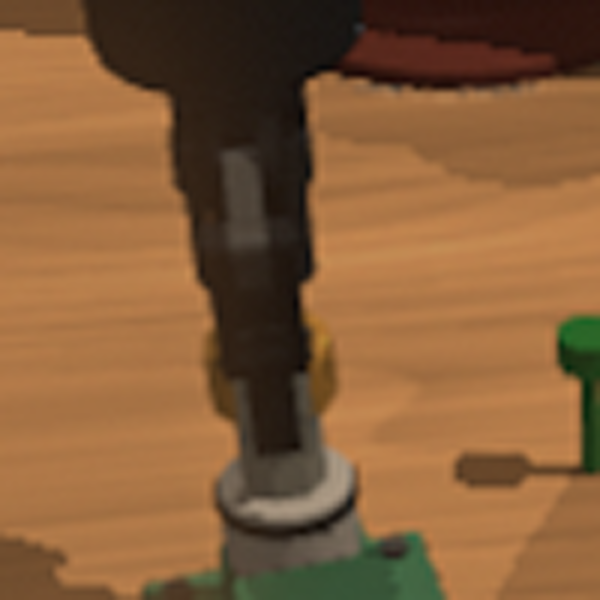

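Request:
play_rows(increments=[{"offset":[0,0,0],"twist":0,"grip":0.42},{"offset":[0,0,0],"twist":0,"grip":0.36},{"offset":[0,0,0],"twist":0,"grip":0.3},{"offset":[0,0,0],"twist":0,"grip":0.25},{"offset":[0,0,0],"twist":0,"grip":0.25}])

```text
time: 11.85
tool_pos: [0.5134, -0.1069, 0.277]
tool_rot: [-0.001, 0.707, 0.707, -0.001]
contact_force: [-6.4, 1.2, 5.6]
gripper_width: 0.432
```

```bash
python3 go.py
```

```text
t 11.85 p [ 513.3678 -106.8827  277.0189] yaw 0.03 zax [-0.0037 -0.0002 -1.    ] F [-6.3682  1.2017  5.5893] Tq [0.0953 1.3348 0.0259] g 0.4321 q [-0.347  -0.0719  1.9581 -0.0015  1.2588 -0.3469]
```

Request:
play_rows(increments=[{"offset":[0,-0.8,-0.7],"twist":0.0,"grip":0.2},{"offset":[0,-0.8,-0.7],"twist":0.04,"grip":0.2},{"offset":[0,-0.8,-0.7],"twist":0.08,"grip":0.2},{"offset":[0,-0.8,-0.7],"twist":0.12,"grip":0.2}])

```text
time: 12.18
tool_pos: [0.5129, -0.1068, 0.2771]
tool_rot: [-0.0, 0.749, 0.663, -0.001]
contact_force: [-1.7, -0.8, 0.8]
gripper_width: 0.435
```

```bash
python3 go.py
```

```text
t 12.18 p [ 512.9303 -106.8341  277.0634] yaw -6.94 zax [-0.001  -0.0004 -1.    ] F [-1.7293 -0.7916  0.7606] Tq [0.0462 0.6986 0.3182] g 0.4348 q [-0.3473 -0.0738  1.9598 -0.0008  1.2563 -0.226 ]
```

Request:
play_rows(increments=[{"offset":[0,0,0],"twist":0.08,"grip":0.2},{"offset":[0,0,0],"twist":0.16,"grip":0.2},{"offset":[0,0,0],"twist":0.24,"grip":0.2},{"offset":[0,0,0],"twist":0.32,"grip":0.2},{"offset":[0,0,0],"twist":0.4,"grip":0.2}])

```text
time: 12.6
tool_pos: [0.513, -0.1069, 0.2771]
tool_rot: [0.0, 0.866, 0.5, -0.0]
contact_force: [-1.1, -1.6, 0.8]
gripper_width: 0.429
```

```bash
python3 go.py
```

```text
t 12.6 p [ 512.9934 -106.8748  277.0601] yaw -29.97 zax [-0.0006 -0.0004 -1.    ] F [-1.1218 -1.558   0.7704] Tq [0.0461 0.4976 0.2757] g 0.4294 q [-0.3474 -0.0737  1.9597 -0.0006  1.256   0.1759]
```

Request:
play_rows(increments=[{"offset":[0,0,0],"twist":0.08,"grip":0.2},{"offset":[0,0,0],"twist":0.16,"grip":0.2},{"offset":[0,0,0],"twist":0.24,"grip":0.2},{"offset":[0,0,0],"twist":0.32,"grip":0.2},{"offset":[0,0,0],"twist":0.4,"grip":0.2}])

```text
time: 13.02
tool_pos: [0.513, -0.107, 0.2771]
tool_rot: [0.0, 0.948, 0.318, -0.0]
contact_force: [-1.4, -1.2, 0.8]
gripper_width: 0.43
```

```bash
python3 go.py
```

```text
t 13.02 p [ 513.0339 -106.9913  277.0604] yaw -52.9 zax [-0.0002 -0.0005 -1.    ] F [-1.4182 -1.1768  0.7554] Tq [0.124  0.4496 0.2853] g 0.43 q [-0.3475 -0.0736  1.9597 -0.0006  1.2556  0.5759]
```

Request:
play_rows(increments=[{"offset":[0,0,0],"twist":0.05,"grip":0.2},{"offset":[0,0,0],"twist":0.1,"grip":0.2},{"offset":[0,0,0],"twist":0.15,"grip":0.2},{"offset":[0,0,0],"twist":0.2,"grip":0.2}])

```text
time: 13.35
tool_pos: [0.5131, -0.107, 0.2771]
tool_rot: [0.0, 0.975, 0.223, -0.0]
contact_force: [-1.5, -2.1, 0.7]
gripper_width: 0.429
```

```bash
python3 go.py
```

```text
t 13.35 p [ 513.06   -107.0239  277.1052] yaw -64.27 zax [ 0.     -0.0007 -1.    ] F [-1.5185 -2.1261  0.6805] Tq [0.1428 0.3481 0.2884] g 0.4287 q [-0.3476 -0.0737  1.9596 -0.0006  1.2554  0.7744]
```

Request:
play_rows(increments=[{"offset":[0,0,0],"twist":0.05,"grip":0.2},{"offset":[0,0,0],"twist":0.1,"grip":0.2},{"offset":[0,0,0],"twist":0.15,"grip":0.2},{"offset":[0,0,0],"twist":0.2,"grip":0.2}])

```text
time: 13.68
tool_pos: [0.5131, -0.1071, 0.2771]
tool_rot: [0.0, 0.992, 0.124, -0.0]
contact_force: [-0.9, -2.8, -0.0]
gripper_width: 0.43
```

```bash
python3 go.py
```

```text
t 13.68 p [ 513.0657 -107.0711  277.0643] yaw -75.73 zax [ 0.     -0.0008 -1.    ] F [-0.9418 -2.8012 -0.0079] Tq [0.0949 0.2816 0.327 ] g 0.4299 q [-0.3476 -0.0736  1.9596 -0.0008  1.2552  0.9743]
```

Request:
play_rows(increments=[{"offset":[0,0,0],"twist":0.05,"grip":0.2},{"offset":[0,0,0],"twist":0.1,"grip":0.2},{"offset":[0,0,0],"twist":0.15,"grip":0.2},{"offset":[0,0,0],"twist":0.2,"grip":0.2}])

```text
time: 14.02
tool_pos: [0.5131, -0.1071, 0.2771]
tool_rot: [0.0, 1.0, 0.025, 0.0]
contact_force: [-1.6, -2.7, -0.4]
gripper_width: 0.433
```

```bash
python3 go.py
```

```text
t 14.02 p [ 513.0565 -107.1047  277.0697] yaw -87.18 zax [ 0.0001 -0.001  -1.    ] F [-1.5537 -2.7378 -0.3916] Tq [0.097  0.2539 0.3477] g 0.4334 q [-0.3477 -0.0736  1.9597 -0.0009  1.2552  1.1742]
```

Request:
play_rows(increments=[{"offset":[0,0,0],"twist":0.05,"grip":0.2},{"offset":[0,0,0],"twist":0.1,"grip":0.2},{"offset":[0,0,0],"twist":0.15,"grip":0.2},{"offset":[0,0,0],"twist":0.2,"grip":0.2}])

```text
time: 14.35
tool_pos: [0.513, -0.1072, 0.2771]
tool_rot: [0.001, 0.997, -0.075, 0.0]
contact_force: [-1.8, -2.8, 0.2]
gripper_width: 0.432
```

```bash
python3 go.py
```

```text
t 14.35 p [ 513.0422 -107.1587  277.055 ] yaw -98.63 zax [ 0.0001 -0.0012 -1.    ] F [-1.825  -2.76    0.1822] Tq [0.0304 0.2046 0.4711] g 0.4321 q [-0.3477 -0.0736  1.9597 -0.0012  1.255   1.374 ]
```

Request:
play_rows(increments=[{"offset":[0,0,0],"twist":0.05,"grip":0.2},{"offset":[0,0,0],"twist":0.1,"grip":0.2},{"offset":[0,0,0],"twist":0.15,"grip":0.2}])

```text
time: 14.6
tool_pos: [0.513, -0.1072, 0.2771]
tool_rot: [0.001, 0.989, -0.15, 0.0]
contact_force: [-2.0, -3.5, 0.3]
gripper_width: 0.43
```

```bash
python3 go.py
```

```text
t 14.6 p [ 513.04   -107.1845  277.0787] yaw -107.21 zax [ 0.0002 -0.0013 -1.    ] F [-1.976  -3.5327  0.3114] Tq [-0.0195  0.1767  0.681 ] g 0.4305 q [-0.3478 -0.0737  1.9597 -0.0013  1.255   1.5238]
```

Request:
play_rows(increments=[{"offset":[0,0,0],"twist":0.015,"grip":0.2},{"offset":[0,0,0],"twist":0.03,"grip":0.2},{"offset":[0,0,0],"twist":0.03,"grip":0.2}])

```text
time: 14.85
tool_pos: [0.5131, -0.1071, 0.2771]
tool_rot: [0.001, 0.987, -0.163, 0.0]
contact_force: [-3.4, -4.5, 1.1]
gripper_width: 0.432
```

```bash
python3 go.py
```

```text
t 14.85 p [ 513.0751 -107.1498  277.0774] yaw -108.79 zax [ 0.     -0.0015 -1.    ] F [-3.3713 -4.4586  1.0629] Tq [-0.205   0.2489  0.8228] g 0.4321 q [-0.3476 -0.0736  1.9596 -0.0015  1.2551  1.5516]
```

Request:
play_rows(increments=[{"offset":[0,0,0],"twist":0.015,"grip":0.2},{"offset":[0,0,0],"twist":0.03,"grip":0.2},{"offset":[0,0,0],"twist":0.03,"grip":0.2}])

```text
time: 15.1
tool_pos: [0.5131, -0.1072, 0.2771]
tool_rot: [0.001, 0.984, -0.178, 0.0]
contact_force: [-4.0, -4.2, 0.9]
gripper_width: 0.433
```

```bash
python3 go.py
```

```text
t 15.1 p [ 513.0776 -107.1505  277.0995] yaw -110.47 zax [-0.0001 -0.0017 -1.    ] F [-3.9694 -4.2079  0.8573] Tq [-0.1893  0.276   1.0808] g 0.4333 q [-0.3476 -0.0736  1.9596 -0.0017  1.2551  1.5809]
```

Request:
play_rows(increments=[{"offset":[0,0,0],"twist":-0.03,"grip":0.2},{"offset":[0,0,0],"twist":-0.06,"grip":0.2},{"offset":[0,0,0],"twist":-0.06,"grip":0.5},{"offset":[0,0,0],"twist":-0.06,"grip":0.68},{"offset":[0,0,0],"twist":-0.06,"grip":0.68}])

```text
time: 15.52
tool_pos: [0.5133, -0.1066, 0.2769]
tool_rot: [-0.0, 0.989, -0.149, 0.0]
contact_force: [0.5, -0.3, -0.0]
gripper_width: 0.68
```

Request:
play_rows(increments=[{"offset":[0,0,0],"twist":0,"grip":0.68},{"offset":[0,0,-10],"twist":0,"grip":0.68},{"offset":[0,0,-25],"twist":0,"grip":0.68},{"offset":[0,0,-45],"twist":0,"grip":0.68},{"offset":[0,0,-70],"twist":0,"grip":0.68}])

```text
time: 15.93
tool_pos: [0.5127, -0.1065, 0.3467]
tool_rot: [-0.0, 0.989, -0.149, -0.001]
contact_force: [0.7, -0.5, -0.2]
gripper_width: 0.684
```

```bash
python3 go.py 360 -300 405 -110
```

```text
t 15.93 p [ 512.6507 -106.5298  346.7103] yaw -107.15 zax [-0.0023  0.0011 -1.    ] F [ 0.7353 -0.4785 -0.2451] Tq [-0.025   0.0031 -0.0102] g 0.6836 q [-0.3471 -0.1485  1.9054  0.0003  1.3872  1.523 ]
offset mm [-89.  229.9 -58.2] twist 0.0497
```

Request:
play_rows(increments=[{"offset":[0,0,-35],"twist":0,"grip":0.68},{"offset":[0,0,-58],"twist":0,"grip":0.68},{"offset":[-15,38,-58],"twist":0,"grip":0.68},{"offset":[-30,76,-58],"twist":0,"grip":0.68},{"offset":[-45,114,-58],"twist":0,"grip":0.68}])

```text
time: 16.35
tool_pos: [0.4358, -0.2028, 0.4067]
tool_rot: [0.001, 0.989, -0.148, 0.001]
contact_force: [1.6, 0.2, -0.2]
gripper_width: 0.68
```

Request:
play_rows(increments=[{"offset":[-15,38,0],"twist":0,"grip":0.68},{"offset":[-30,76,0],"twist":0,"grip":0.68},{"offset":[-44,115,0],"twist":0,"grip":0.68},{"offset":[-44,115,0],"twist":0,"grip":0.68},{"offset":[-44,115,0],"twist":0,"grip":0.68}])

```text
time: 16.77
tool_pos: [0.3593, -0.3008, 0.4056]
tool_rot: [0.0, 0.988, -0.151, 0.001]
contact_force: [1.1, 0.0, -1.0]
gripper_width: 0.683
```

```bash
python3 go.py; python3 - <<'E'
from fit import *
im=manip.grab_frame('scene'); t=manip.grab_frame('top'); cv2.imwrite('pics/raw8.png',im);cv2.imwrite('pics/raw8t.png',t)
ims={'scene':im,'top':t}
for zc in (.151,.155,.158): print(zc,fit(ims,(0,190,60),(14,255,255),(.5136,-.107),zc-.007,zc+.007,.012,12))
a=cv2.resize(im[110:250,150:290],(400,400),interpolation=cv2.INTER_CUBIC); b=cv2.resize(t[140:300,170:400],(575,400),interpolation=cv2.INTER_CUBIC)[:,:400]
cv2.imwrite('pics/s8.png',np.hstack([cv2.resize(im[130:350,120:413],(400,300)),cv2.resize(t[140:320,160:400],(400,300))]) )
cv2.imwrite('pics/s8.png',np.vstack([cv2.imread('pics/s8.png'),np.hstack([cv2.resize(im[140:240,160:293],(400,300),interpolation=cv2.INTER_CUBIC),cv2.resize(t[215:290,280:380],(400,300),interpolation=cv2.INTER_CUBIC)])]))
E
```

```text
t 16.77 p [ 359.3284 -300.7822  405.6402] yaw -107.42 zax [ 0.0011 -0.0005 -1.    ] F [ 1.1476  0.0123 -0.9801] Tq [-0.0335  0.0049  0.0068] g 0.6829 q [-0.8561 -0.3377  1.9626  0.0005  1.5155  1.0188]
scene [207.7 164.7] area 154.0 model 165.19196751713753
top [333.4 252.4] area 129.5 model 147.50016728183255
0.151 {'scene': ([0.5084, -0.1063], [-0.0, 0.0]), 'top': ([0.5145, -0.1079], [0.0, 0.0]), 'scene+top': ([0.5131, -0.107], [-0.3, 1.39, -0.44, 0.76])}
scene [207.7 164.7] area 154.0 model 166.60053377586883
top [333.4 252.4] area 129.5 model 148.7371223445516
0.155 {'scene': ([0.515, -0.1061], [-0.0, -0.0]), 'top': ([0.514, -0.1074], [0.0, 0.0]), 'scene+top': ([0.5142, -0.1067], [-0.36, -0.2, -0.36, -0.11])}
scene [207.7 164.7] area 154.0 model 167.66596883372404
top [333.4 252.4] area 129.5 model 149.6783737144433
0.158 {'scene': ([0.52, -0.106], [-0.0, -0.0]), 'top': ([0.5137, -0.107], [-0.0, -0.0]), 'scene+top': ([0.5151, -0.1065], [-0.41, -1.41, -0.3, -0.76])}
```

View pics/s8.png

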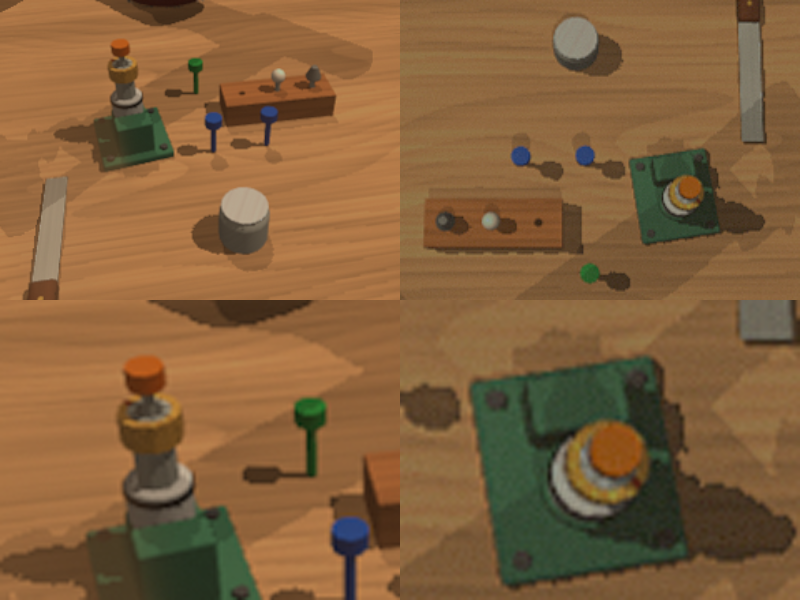

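```bash
python3 -c "
from plant import manip
print(manip.job_done())"
```

```text
the job is handed in; nothing more can be done
None
```

The orange stone is in the collet, home on the stop, with the nut tightened clockwise. I handed the job in at about 17 s with the arm well clear of everything.

- **Stone on the stop:** I took it by the head from the rack hole nearest the grinder and pushed it down. The balls dragged with 2–3 N, then it stopped dead about 32 mm below the mouth, where I pressed to at most 13 N (the limit is 25 N). The final pictures put the head's underside about 18 mm above the nut, which matches that depth.
- **Nut:** I turned it about 1.85 rad in a single grip. The torque was about 0.28 N m while the nut turned freely, climbed slowly from about 1.2 rad, then rose sharply. I stopped at 1.08 N m, which works out to a spindle twist of about 0.09 (the limit is 0.15). I eased the torque off before letting go. The red mark on the nut moved about 1.75 rad clockwise, which roughly agrees.
- **The rest of the scene:** in the last pictures the stone stands upright, and the white ball, grey cone, tin, knife and look-alikes are where they were.

No check failed. The two cameras differed by 1–2 mm on position, within their calibration. I did not test the grip on the shank by pulling; that it is tight rests on the torque reading and the angle turned.

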